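# Screw the scale stand's hanging foot down onto its pad

## Task

The parcel scale's stand has one levelling foot still hanging in the air above its rubber pad. Turn that foot's black knob clockwise, seen from above, until the foot just bears on the pad: lightly but surely in contact, not jacked down hard. Then let go, and leave the things around it where they are.

Things in the scene. Friction and masses are not known exactly. Their poses are not given: they have to be found in the camera images.
- levelling_screw: Round black ribbed knob (42 mm diameter, 26 mm tall, white pointer line on top) in one piece with the steel threaded spindle and, at the bottom, the black foot disc with rubber studs. Origin: on the vertical screw axis, half-way up the knob; z up. Grip it across its diameter from above, at any yaw. Clockwise from above lowers it all, knob included, 8 mm a turn; no stop in the range.
- bush_top (a point): Top of the fixed threaded bush in the stand's lug, 58 mm above the table, on the screw axis. The thread is self-locking, with a steady drag of 0.05 to 0.08 N m. The foot starts an unknown 2 to 5 mm above the pad (about 1.6 to 4 rad of turning, so expect to regrasp). Once it rubs on the pad, turning torque climbs by about 0.01 to 0.02 N m per newton of foot load.
- pad: The loose black rubber pad with a grippy grey rubber top, 80 x 80 x 10 mm, lying on the table under the hanging foot, centred on the screw's axis. Its origin is the centre of its underside.
- stand: Grey steel stand fixed to the table: 284 x 254 mm plate, top 40 mm above the table, four corner lugs with feet (three already rest on their pads). The parcel scale on it reaches 91 mm above the table, its nearest edge 78 mm from the screw axis. Origin: on the table under the plate's centre; the screw axis is at x = +70 mm, y = +200 mm in its frame.
- tape_roll: Bystander: a loose roll of tan packing tape, 96 mm across, 48 mm tall; origin at the centre of its underside.
- carton: Bystander: a loose small white carton, 100 x 50 x 30 mm; origin at the centre of its underside.
Mind the look-alikes: they are no part of the job. Of the things that look like the pad, take the one that is farthest to the robot's right at the start.

How it is judged (in metres and radians):
At the end, for the whole second after the job is handed in: The hanging foot bears on its pad with 1.5 to 40 N and the screw is at rest (contact force between levelling_screw and pad between 1.5 and 40 N and angular speed of levelling_screw below 0.1 rad/s); the robot touches nothing.
It fails at once if the foot is jacked hard onto the pad (over 80 N) (contact force between levelling_screw and pad above 80 N).
It fails at once if a bystander (tape roll or carton) is moved by more than 30 mm (distance of any of tape_roll, carton from where it was at the start of the episode above 0.03 m).
It also fails if it takes over 72 s, if anything falls off the work surface, if the arm or the gripper's body presses on something with over 40 N, if the wrist force passes 120 N, or if a joint passes its speed limit or range.

## Robot

A 6-joint arm with a two-finger parallel gripper is mounted at the origin on the work surface; the furniture and walls round the work are solid. World frame = base frame: x ahead of the robot, y to its left, z up, the work surface at z = 0. Lengths are in m, angles in degrees, forces in N, time in s.
With the tool pointing down it reaches from about 0.325 to 0.775 m from the base axis. Payload 5.5 kg.
Tool frame: the origin (TCP) lies midway between the tips of the shut fingers; the grasp point (between the pads) lies 19 mm behind it (r.tcp_to_grasp is the distance from the TCP to the grasp point, in m); z points along the fingers, y is the line along which they close (so a half turn about z gives the same grasp; the last joint's range is limited). The gripper opens to 88 mm and grips with 3 to 60 N. Pads are 20 mm wide; open, the fingers measure 115 mm over their backs; the gripper's body (75 mm by 178 mm) begins 61 mm behind the grasp point.
Start: joints at [64.074, 5.22, 70.514, -0, 104.267, -3.249], TCP at [0.231, 0.554, 0.199] pointing down, gripper open.
Joint ranges: [-164.24, 164.24], [-49.07, 125.15], [9.68, 141.18], [-86.29, 266.29], [3.28, 154.24], [-151.56, 151.56]. Speed limits (degrees/s): [147.25, 147.25, 172.46, 180, 180, 180].

## Interface

Orientations are given as [roll, pitch, yaw] about the fixed x, y, z axes, in that order (R = Rz(yaw) Ry(pitch) Rx(roll)).
In Python, from workcell import sensors, eyes, job_done, r gives the robot as it stands.
- The arm moves only by the tool carry_out, never from a script. Its arguments are lists of equal length, an entry for each row: "jaw": the opening, from -1 (shut) to 1 (fully open), so that 0 is half open; "offset": the shift along the world's x, y, z in m, a list of three; "angular": the turn, a rotation vector about the world's x, y, z in rad, a list of three. In form: {"jaw": [jaw, ...], "offset": [[x, y, z], ...], "angular": [[ax, ay, az], ...]}. A call has exactly 5 rows; each row is the pose to reach, as a shift and turn from the pose commanded when the call began; what a row does not reach only later rows make up. A row lasts 1/10 s, in which the tool goes at most 50 mm and 8.59 degrees, less where a joint would pass 70% of its speed; a pose out of reach is approached as far as the arm can. A call with a gripper value outside its range is refused whole. The fingers move at their own pace and stop on an object; "force" is the grip in N (left out, the last holds). Time passes only in rows, so rows that repeat a pose let the fingers close, or fill a call up. It gives the time, the measured TCP pose, the force, the opening and the grip force at its end, in the units of the state.
- sensors.state(): the state, without advancing time (a new reading comes with each control period).
- eyes.camera(name): name is "scene" or "side" or "wrist"; returns a dict with "frame" (400x640x3 uint8, red, green, blue), "vfov" (degrees; the focal length in pixels is half the picture's height over the tangent of half this angle, whatever the lens; pixels are square), "cx", "cy" (the principal point, pixels), "world_from_camera" (4x4, takes a point from camera to world coordinates). Camera axes: x right, y down, z forward; pixel columns grow to the right and rows downward; lengths in m; the calibration is good to about 2 mm. A picture is of the moment at which its call begins. There is no depth.
- job_done(): hands the job in; it is judged then, once.
The state is a dict: "t": time; "joint_positions": joint angles; "joint_vel": joint speeds; "joint_efforts": joint torques, N m; "position": TCP position; "eef_rot": TCP orientation; "force": force on the tool from outside, world axes, zero at the start; "torque": the same for the moment, N m; "width": finger opening in m; "gripper_force": force on a finger pad.
Only numpy, scipy, OpenCV 4.12 (cv2) and the standard library are available. Lean on these libraries where they do the work, as an engineer would, in place of code of your own. Each camera call takes 0.05 s, during which the arm holds its last target. There are 200 camera calls.

## Working session

There is one attempt and no reset: what is moved stays moved. The work goes in short steps, Python scripts to look and compute and a tool call to move; the robot and the scene stay as the last step left them, time stands still between calls to the robot, and variables do not carry over. Pictures are saved under pics/ and viewed, at most 10 in all, crops included, and the job is handed in when it is done.

Besides the shell and the picture viewer there is one more tool, called by a JSON object that holds its "api" and its "payload". carry_out: Moves the arm, as the interface text tells. Its arguments: {"type":"object","properties":{"jaw":{"type":"array","items":{"type":"number"}},"offset":{"type":"array","items":{"type":"array","items":{"type":"number"}}},"angular":{"type":"array","items":{"type":"array","items":{"type":"number"}}},"force":{"type":"number"}},"required":["jaw","offset","angular"]}

```bash
mkdir -p pics
cat > h.py <<'E'
import numpy as np,cv2
from workcell import sensors,eyes,job_done,r
def cam(n,save=None):
    c=eyes.camera(n)
    if save: cv2.imwrite('pics/'+save,c['frame'][:,:,::-1])
    np.save('pics/%s.npy'%n,np.array(c,dtype=object),allow_pickle=True)
    return c
def load(n): return np.load('pics/%s.npy'%n,allow_pickle=True).item()
def f(c): return c['frame'].shape[0]/2/np.tan(np.radians(c['vfov'])/2)
def ray(c,u,v):
    T=np.array(c['world_from_camera']);d=T[:3,:3]@np.array([(u-c['cx'])/f(c),(v-c['cy'])/f(c),1]);return T[:3,3],d
def onz(c,u,v,z):
    o,d=ray(c,u,v);return o+d*(z-o[2])/d[2]
def proj(c,p):
    T=np.array(c['world_from_camera']);q=T[:3,:3].T@(np.array(p)-T[:3,3]);return q[:2]/q[2]*f(c)+[c['cx'],c['cy']]
E
python3 - <<'E'
from h import *
a=cam('scene');b=cam('side');w=cam('wrist')
s=sensors.state();print(s)
cv2.imwrite('pics/a.png',a['frame'][:,:,::-1]);cv2.imwrite('pics/b.png',b['frame'][:,:,::-1]);cv2.imwrite('pics/w.png',w['frame'][:,:,::-1])
for c in(a,b,w):print(np.round(c['world_from_camera'],3).tolist(),c['vfov'],c['cx'],c['cy'])
E
```

```text
{'t': 0.15, 'joint_positions': array([ 6.40729786e+01,  5.25302886e+00,  7.05655502e+01, -6.78826311e-04,
        1.04267483e+02, -3.24817119e+00]), 'joint_vel': array([-0.03936141, -0.00615392, -0.21105096,  0.00479015, -0.04656435,
        0.02578395]), 'joint_efforts': array([ 4.77688645e-04, -4.47043526e+01, -4.06907487e+01,  6.98218821e-02,
        2.74609867e-02, -9.40812083e-05]), 'position': array([0.23122493, 0.55337116, 0.19847318]), 'eef_rot': array([-1.79914039e+02, -4.21925426e-03,  1.57320980e+02]), 'force': array([-0.84316213,  0.47221317, -0.50432571]), 'torque': array([-0.01248053,  0.00959826,  0.00461186]), 'gripper_force': 0.0, 'width': 0.08763098216174575}
[[-0.743, -0.284, 0.606, -0.176], [-0.669, 0.329, -0.666, 0.801], [-0.01, -0.901, -0.435, 0.466], [0.0, 0.0, 0.0, 1.0]] 53.712923100701396 311.4708310934253 198.36757611457205
[[1.0, 0.014, 0.015, 0.342], [-0.006, -0.535, 0.845, -0.486], [0.02, -0.845, -0.535, 0.549], [0.0, 0.0, 0.0, 1.0]] 53.56688369776239 317.4918730350176 196.4190681369687
[[0.385, 0.881, 0.275, 0.157], [0.923, -0.367, -0.116, 0.584], [-0.002, 0.298, -0.955, 0.383], [0.0, 0.0, 0.0, 1.0]] 61.25173749075448 321.18506006059704 192.98062043239227
```

View pics/a.png

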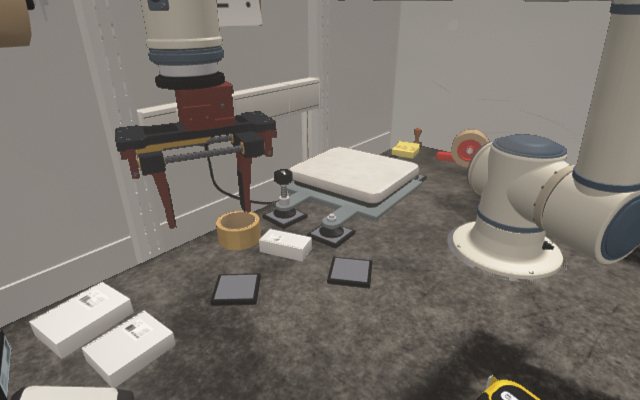

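View pics/b.png

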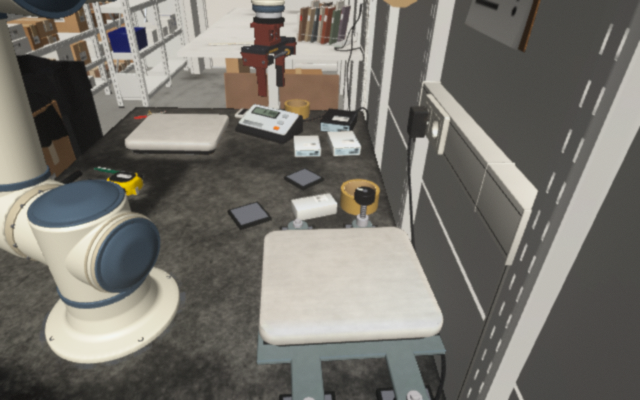

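View pics/w.png

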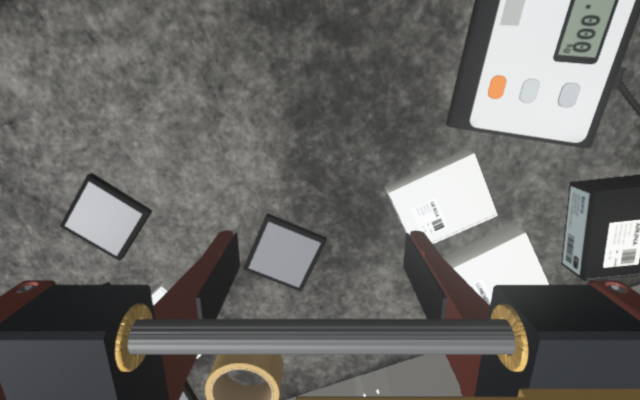

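Scene view: the black knob is at (283,177), with its pad under it at (285,215). Side view: the knob is at (365,195). The pad look-alikes in the scene view are the loose pads at (237,288) and (350,271), and the other lug's pad at (332,232), whose foot is already down. I choose the pad under the raised knob. It is nearer the side camera (smaller y, so to the robot's right) than the loose ones. The tape roll is at (238,230) and the carton at (286,244).

Run:
```python
from h import *
a=load('scene');b=load('side')
def blob(c,u0,v0,u1,v1):
    g=c['frame'][v0:v1,u0:u1].max(2); m=(g<60).astype('u1')
    n,l,s,ce=cv2.connectedComponentsWithStats(m); print([ (x[:5]+[u0,v0,0,0,0]).tolist() for x in s[1:] if x[4]>30]); 
blob(a,265,160,303,190); blob(b,345,178,385,208)
def tri(pa,pb):
    o1,d1=ray(a,*pa);o2,d2=ray(b,*pb)
    t=np.linalg.lstsq(np.c_[d1,-d2],o2-o1,rcond=None)[0];p,q=o1+d1*t[0],o2+d2*t[1];return (p+q)/2,np.linalg.norm(p-q)
print(tri((283.5,177),(365,195)))
for p in [(285,215),(332,232),(237,288),(350,271)]:print(onz(a,*p,.01))
print('tape',onz(a,239,217,.048),'carton',[onz(a,*p,.03) for p in((262,235),(274,231),(312,239),(300,247))])
A=cv2.resize(a['frame'][155:265,215:345],None,fx=4,fy=4,interpolation=3);B=cv2.resize(b['frame'][170:240,330:400],None,fx=5,fy=5,interpolation=3)
h=440;im=np.zeros((h,520+280,3),'u1');im[:,:520]=A;im[:280,520:]=cv2.resize(B,(280,280));cv2.imwrite('pics/crop.png',im[:,:,::-1])
```

```text
[[274, 169, 18, 15, 183]]
[[355, 188, 20, 17, 247]]
(array([0.45165142, 0.21101833, 0.11058017]), np.float64(0.006197793523749995))
[0.44613767 0.21391794 0.01      ]
[0.30782914 0.20139825 0.01      ]
[0.31175833 0.46795381 0.01      ]
[0.1888614  0.29204225 0.01      ]
tape [0.46511295 0.33669369 0.048     ] carton [array([0.39138904, 0.33548089, 0.03      ]), array([0.38432557, 0.30708843, 0.03      ]), array([0.29999571, 0.27733268, 0.03      ]), array([0.29778322, 0.31615479, 0.03      ])]
```

View pics/crop.png

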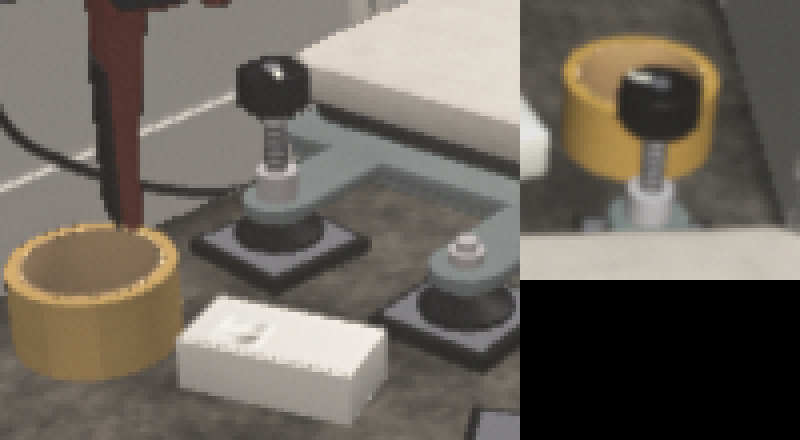

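The crop confirms that the raised knob on a long thread over its own pad is the hanging screw. It has the tape roll and carton beside it. Next I check wall clearance for turning the gripper body.

Run:
```python
from h import *
a=load('scene');b=load('side')
print('wallbase',onz(a,131,238,0),onz(a,20,293,0),onz(b,378,160,0),onz(b,370,112,0))
def tri(pa,pb):
    o1,d1=ray(a,*pa);o2,d2=ray(b,*pb)
    t=np.linalg.lstsq(np.c_[d1,-d2],o2-o1,rcond=None)[0];p,q=o1+d1*t[0],o2+d2*t[1];return (p+q)/2,np.linalg.norm(p-q)
print(tri((283,176.5),(365,196.5)))
# rail: near end right = scene (320,80)/(320,103); side (536,190)/(523,272)
print('rail',tri((321,80),(536,188)),tri((321,103),(522,272)),tri((141,113),(430,83)))
c=load('wrist');s=sensors.state()
T=np.array(c['world_from_camera']);print('cam rel',T[:3,3]-s['position'])
```

```text
wallbase [0.64525534 0.50792988 0.        ] [0.61138073 0.73346659 0.        ] [0.54404285 0.594677   0.        ] [0.56840455 1.00900575 0.        ]
(array([0.45294256, 0.20949021, 0.10954139]), np.float64(0.0022843052051010246))
rail (array([ 0.60138125, -0.08691444,  0.29400395]), np.float64(0.03774049159942099)) (array([ 0.61158856, -0.11337983,  0.20462581]), np.float64(0.0013977497272403667)) (array([0.61672711, 0.44200432, 0.27952528]), np.float64(0.0047575065635814566))
cam rel [-0.07405232  0.03112051  0.18501158]
```

{"api": "carry_out", "payload": {"jaw": [1, 1, 1, 1, 1], "offset": [[0.022, -0.034, 0], [0.044, -0.068, 0], [0.066, -0.102, 0], [0.088, -0.136, 0], [0.11, -0.17, 0]], "angular": [[0, 0, 0.14], [0, 0, 0.28], [0, 0, 0.42], [0, 0, 0.56], [0, 0, 0.7]]}}

```text
t: 0.65
position: [0.3418, 0.3821, 0.199]
eef_rot: [-180.0, -0.0, -162.2]
force: [0.9, 0.2, 0.5]
width: 0.0874
gripper_force: 0.0
```

{"api": "carry_out", "payload": {"jaw": [1, 1, 1, 1, 1], "offset": [[0.022, -0.034, 0], [0.044, -0.068, 0], [0.066, -0.102, 0], [0.088, -0.138, 0], [0.11, -0.173, 0]], "angular": [[0, 0, 0.14], [0, 0, 0.28], [0, 0, 0.42], [0, 0, 0.56], [0, 0, 0.7]]}}

```text
t: 1.15
position: [0.4508, 0.2108, 0.1991]
eef_rot: [180.0, -0.0, -122.5]
force: [0.7, -0.7, -0.1]
width: 0.0878
gripper_force: 0.0
```

{"api": "carry_out", "payload": {"jaw": [1, 1, 1, 1, 1], "offset": [[0, 0, 0], [0, 0, 0], [0, 0, 0], [0, 0, 0], [0, 0, 0]], "angular": [[0, 0, 0.1], [0, 0, 0.2], [0, 0, 0.2], [0, 0, 0.2], [0, 0, 0.2]]}}

```text
t: 1.65
position: [0.4502, 0.2126, 0.1993]
eef_rot: [180.0, -0.0, -111.5]
force: [0.2, -0.1, -0.2]
width: 0.088
gripper_force: 0.0
```

Run:
```python
from h import *
w=cam('wrist','w2.png');s=sensors.state();print(s['t'],s['joint_positions'],s['position'],s['eef_rot'],s['force'],s['torque'])
print(proj(w,[.4525,.2095,.1225]))
```

```text
1.7 [ 2.13678252e+01 -1.05207171e+01  8.57857434e+01 -2.25628455e-04
  1.04746192e+02 -1.37189395e+02] [0.4501439  0.21262606 0.19923253] [ 1.79991918e+02 -7.78404820e-03 -1.11442836e+02] [ 0.71907371 -0.49098536 -0.07744277] [0.0547465  0.0738038  0.02684195]
[319.39198936 191.34766235]
```

View pics/w2.png

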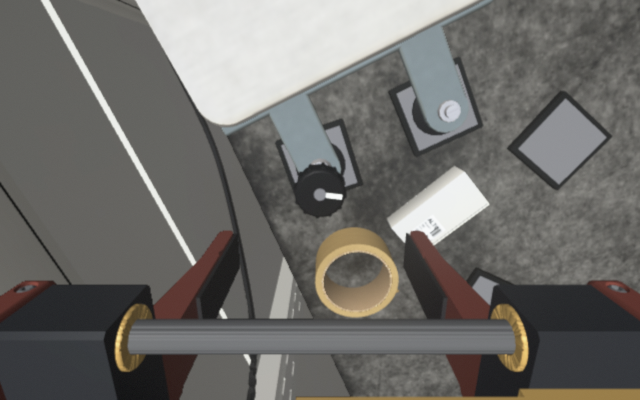

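Wrist view: the knob's top hub is at about (319,194) with the pointer toward (340,197). The triangulated point projects to (319,191), so the estimate holds. Next I refine the knob centre.

Run:
```python
from h import *
w=load('wrist');fr=w['frame'];g=cv2.cvtColor(fr,cv2.COLOR_RGB2HSV)
m=((fr.max(2)<45)*255).astype('u1');m[:160]=0;m[225:]=0;m[:,:285]=0;m[:,355:]=0
m=cv2.morphologyEx(m,cv2.MORPH_OPEN,np.ones((7,7)))
ys,xs=np.nonzero(m);print(xs.min(),xs.max(),ys.min(),ys.max())
for z in(.119,.1225,.126):print(onz(w,319.5,194,z))
# apparent diameter -> depth
s=sensors.state();d=.042*f(w);print('depth if 46,48,50,52px',[d/k for k in(46,48,50,52)],'cam',np.array(w['world_from_camera'])[:3,3])
```

```text
Traceback (most recent call last):
ValueError: zero-size array to reduction operation minimum which has no identity
```

Run:
```python
from h import *
w=load('wrist');
for z in(.119,.1225,.126):print(onz(w,319.5,194,z))
fr=w['frame'];print(fr[194,285:355].max(1).tolist());print(fr[160:225,319].max(1).tolist())
```

```text
[0.45366626 0.21264714 0.119     ]
[0.45324486 0.21162925 0.1225    ]
[0.45282346 0.21061137 0.126     ]
[81, 87, 87, 83, 81, 83, 83, 82, 77, 60, 45, 44, 46, 46, 46, 47, 48, 45, 46, 47, 46, 45, 44, 47, 45, 46, 46, 51, 85, 130, 149, 151, 153, 151, 151, 152, 151, 152, 151, 156, 183, 233, 249, 250, 250, 249, 247, 246, 241, 237, 232, 229, 226, 222, 217, 205, 180, 110, 51, 38, 41, 60, 81, 83, 80, 78, 77, 78, 80, 83]
[159, 169, 193, 172, 102, 48, 39, 39, 42, 44, 52, 61, 61, 51, 49, 48, 48, 46, 48, 49, 46, 48, 47, 48, 46, 46, 47, 56, 100, 137, 150, 151, 152, 152, 151, 151, 151, 151, 151, 148, 118, 67, 47, 45, 45, 45, 45, 44, 44, 44, 45, 46, 47, 47, 47, 44, 52, 78, 99, 102, 100, 100, 103, 106, 104]
```

{"api": "carry_out", "payload": {"jaw": [1, 1, 1, 1, 1], "offset": [[0.002, -0.001, -0.03], [0.002, -0.001, -0.06], [0.002, -0.001, -0.085], [0.002, -0.001, -0.105], [0.002, -0.001, -0.11]], "angular": [[0, 0, 0], [0, 0, 0], [0, 0, 0], [0, 0, 0], [0, 0, 0]]}}

```text
t: 2.2
position: [0.4508, 0.2111, 0.0865]
eef_rot: [179.8, -0.2, -111.4]
force: [0.7, -0.3, -0.7]
width: 0.0875
gripper_force: 0.0
```

{"api": "carry_out", "payload": {"jaw": [0.3, 0.2, 0.1, 0.1, 0.1], "offset": [[0, 0, 0], [0, 0, 0], [0, 0, 0], [0, 0, 0], [0, 0, 0]], "angular": [[0, 0, 0], [0, 0, 0], [0, 0, 0], [0, 0, 0], [0, 0, 0]]}}

```text
t: 2.7
position: [0.4527, 0.2115, 0.0901]
eef_rot: [-179.9, 0.0, -111.4]
force: [0.7, 0.6, -0.1]
width: 0.0515
gripper_force: 0.0
```

Run:
```python
from h import *
w=cam('wrist','w3.png');s=sensors.state();print(s)
cv2.imwrite('pics/w3.png',cv2.resize(w['frame'][180:400,200:440,::-1],None,fx=2.5,fy=2.5))
```

```text
{'t': 2.75, 'joint_positions': array([ 2.11410709e+01, -1.01129715e+01,  9.64973332e+01, -5.14584896e-04,
        9.35649063e+01, -1.37464178e+02]), 'joint_vel': array([-0.0075043 ,  0.09742683,  0.24432611, -0.04864421, -0.06120409,
       -0.10013688]), 'joint_efforts': array([ 8.77603947e-03, -3.29481411e+01, -4.06224704e+01, -6.36722893e-02,
        3.46278632e-02,  1.15220730e-03]), 'position': array([0.45259799, 0.21146578, 0.08988074]), 'eef_rot': array([-1.79962271e+02,  3.39190267e-02, -1.11394773e+02]), 'force': array([-0.3711484 , -0.09043525, -0.33480501]), 'torque': array([0.14499304, 0.05302386, 0.00280879]), 'gripper_force': 0.0, 'width': 0.04925617631526155}
```

View pics/w3.png

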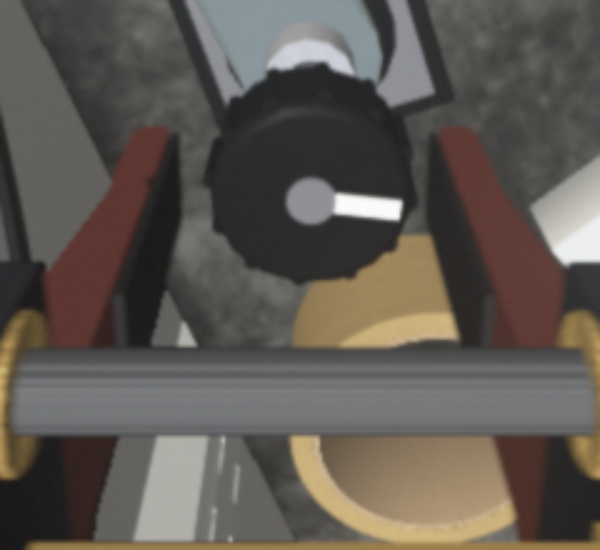

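The knob sits centred between the fingers: crop pixel (311,200), finger mid-line about 305. I'll close with a modest force so that the grip also acts as a torque limit.

{"api": "carry_out", "payload": {"jaw": [-0.2, -0.2, -0.2, -0.2, -0.2], "offset": [[0, 0, 0], [0, 0, 0], [0, 0, 0], [0, 0, 0], [0, 0, 0]], "angular": [[0, 0, 0], [0, 0, 0], [0, 0, 0], [0, 0, 0], [0, 0, 0]], "force": 15}}

```text
t: 3.25
position: [0.4513, 0.2119, 0.0894]
eef_rot: [179.9, -0.0, -111.3]
force: [-4.5, 0.9, 2.6]
width: 0.0413
gripper_force: 15.0
```

```bash
cat > s.py <<'E'
from h import *
for i in range(1): s=sensors.state()
print(s['t'],'tau',np.round(s['torque'],3),'F',np.round(s['force'],2),'pos',np.round(s['position'],4),'rot',np.round(s['eef_rot'],1),'w',round(s['width'],4),'g',round(s['gripper_force'],1),'j6',round(s['joint_positions'][5],1))
E
python3 s.py
```

```text
3.25 tau [0.367 1.029 0.017] F [-4.49  0.87  2.62] pos [0.4513 0.2119 0.0894] rot [ 179.9   -0.  -111.3] w 0.0413 g 15.0 j6 -137.5
```

{"api": "carry_out", "payload": {"jaw": [-0.2, -0.2, -0.2, -0.2, -0.2], "offset": [[-0.001, 0.0004, 0], [-0.0015, 0.0006, 0], [-0.0015, 0.0006, 0], [-0.0015, 0.0006, -0.0001], [-0.0015, 0.0006, -0.00025]], "angular": [[0, 0, 0], [0, 0, 0], [0, 0, 0], [0, 0, -0.1], [0, 0, -0.2]]}}

```text
t: 3.75
position: [0.4512, 0.2119, 0.0892]
eef_rot: [-180.0, 0.0, -123.1]
force: [1.0, 0.9, 1.2]
width: 0.0411
gripper_force: 15.0
```

```bash
python3 s.py
```

```text
3.75 tau [0.197 0.219 0.088] F [1.   0.94 1.16] pos [0.4512 0.2119 0.0892] rot [-180.     0.  -123.1] w 0.0411 g 15.0 j6 -125.7
```

{"api": "carry_out", "payload": {"jaw": [-0.2, -0.2, -0.2, -0.2, -0.2], "offset": [[0, 0, -0.0001], [0, 0, -0.00025], [0, 0, -0.0004], [0, 0, -0.0005], [0, 0, -0.0006]], "angular": [[0, 0, -0.1], [0, 0, -0.2], [0, 0, -0.3], [0, 0, -0.4], [0, 0, -0.5]]}}

```text
t: 4.25
position: [0.4511, 0.2121, 0.0886]
eef_rot: [180.0, 0.0, -151.7]
force: [-0.5, -0.0, 1.2]
width: 0.0414
gripper_force: 15.0
```

```bash
python3 s.py
```

```text
4.25 tau [0.312 0.135 0.063] F [-0.47 -0.04  1.22] pos [0.4511 0.2121 0.0886] rot [ 180.     0.  -151.7] w 0.0414 g 15.0 j6 -97.0
```

{"api": "carry_out", "payload": {"jaw": [-0.2, -0.2, -0.2, -0.2, -0.2], "offset": [[0, 0, -0.0001], [0, 0, -0.00025], [0, 0, -0.0004], [0, 0, -0.0005], [0, 0, -0.0006]], "angular": [[0, 0, -0.1], [0, 0, -0.2], [0, 0, -0.3], [0, 0, -0.4], [0, 0, -0.5]]}}

```text
t: 4.75
position: [0.451, 0.2123, 0.088]
eef_rot: [180.0, 0.0, 179.6]
force: [0.5, 1.9, 0.7]
width: 0.0413
gripper_force: 15.0
```

```bash
python3 s.py
```

```text
4.75 tau [0.357 0.1   0.064] F [0.48 1.92 0.71] pos [0.451  0.2123 0.088 ] rot [180.    0.  179.6] w 0.0413 g 15.0 j6 -68.4
```

{"api": "carry_out", "payload": {"jaw": [-0.2, -0.2, -0.2, -0.2, -0.2], "offset": [[0, 0, -0.0001], [0, 0, -0.0002], [0, 0, -0.0003], [0, 0, -0.0004], [0, 0, -0.0005]], "angular": [[0, 0, -0.07], [0, 0, -0.14], [0, 0, -0.21], [0, 0, -0.28], [0, 0, -0.35]]}}

```text
t: 5.25
position: [0.451, 0.2125, 0.0875]
eef_rot: [179.9, 0.0, 159.7]
force: [-1.2, 1.6, -0.1]
width: 0.0412
gripper_force: 15.0
```

```bash
python3 s.py
```

```text
5.25 tau [0.426 0.077 0.038] F [-1.18  1.6  -0.05] pos [0.451  0.2125 0.0875] rot [179.9   0.  159.7] w 0.0412 g 15.0 j6 -48.4
```

```bash
cat > s.py <<'E'
from h import *
t=[]
for i in range(4):
    s=sensors.state();t.append(s['torque'][2])
    if i<3: eyes.camera('wrist')
print(s['t'],'tau',np.round(t,3),round(np.mean(t),3),'F',np.round(s['force'],2),'z',np.round(s['position'],4),'rot',np.round(s['eef_rot'],1),'w',round(s['width'],4),'j6',round(s['joint_positions'][5],1))
E
python3 s.py
```

```text
5.4 tau [ 0.038 -0.041 -0.103 -0.072] -0.045 F [-0.59  2.92 -0.11] z [0.451  0.2124 0.0875] rot [179.9   0.  159.9] w 0.0411 j6 -48.6
```

{"api": "carry_out", "payload": {"jaw": [-0.2, -0.2, -0.2, -0.2, -0.2], "offset": [[0, 0, -5e-05], [0, 0, -0.0001], [0, 0, -0.00015], [0, 0, -0.0002], [0, 0, -0.00025]], "angular": [[0, 0, -0.04], [0, 0, -0.08], [0, 0, -0.12], [0, 0, -0.16], [0, 0, -0.2]]}}

```text
t: 5.9
position: [0.4511, 0.2125, 0.0873]
eef_rot: [179.9, -0.0, 148.4]
force: [-0.1, 3.5, 0.4]
width: 0.0416
gripper_force: 15.0
```

```bash
python3 s.py
```

```text
6.05 tau [ 0.025  0.006  0.001 -0.062] -0.007 F [1.42 4.47 0.71] z [0.4511 0.2125 0.0873] rot [179.9  -0.  148.5] w 0.0411 j6 -37.2
```

```bash
cat >> s.py <<'E'
w=eyes.camera('wrist')['frame'][235:290,290:365]
m=(w.min(2)>190);ys,xs=np.nonzero(m);print('pointer',xs.mean()+290,ys.mean()+235,m.sum())
E
python3 - <<'E'
import cv2;print(1)
E
sed -i 's/^print(s/print(s/' s.py; python3 s.py
```

```text
1
6.2 tau [-0.062 -0.002  0.004 -0.038] -0.025 F [1.33 5.77 0.88] z [0.4511 0.2125 0.0873] rot [179.9   0.  148.4] w 0.0411 j6 -37.2
pointer 343.91866028708137 263.3349282296651 209
```

{"api": "carry_out", "payload": {"jaw": [-0.2, -0.2, -0.2, -0.2, -0.2], "offset": [[0, 0.0005, 0], [0, 0.001, -5e-05], [0, 0.001, -0.0001], [0, 0.001, -0.00015], [0, 0.001, -0.00025]], "angular": [[0, 0, 0], [0, 0, -0.05], [0, 0, -0.1], [0, 0, -0.15], [0, 0, -0.2]]}}

```text
t: 6.75
position: [0.4511, 0.2126, 0.087]
eef_rot: [-180.0, 0.1, 136.8]
force: [1.2, 3.2, 1.8]
width: 0.0414
gripper_force: 15.0
```

```bash
python3 s.py
```

```text
6.9 tau [ 0.068 -0.009 -0.082 -0.007] -0.008 F [2.12 2.87 1.45] z [0.4511 0.2126 0.087 ] rot [-180.     0.   136.9] w 0.0413 j6 -25.6
pointer 343.74285714285713 263.4190476190476 210
```

```bash
cat > q.py <<'E'
from h import *
s=sensors.state();print(s['t'],'tau',np.round(s['torque'],3),'F',np.round(s['force'],2),'rot',np.round(s['eef_rot'],1),'w',round(s['width'],4),'eff6',s['joint_efforts'][5])
E
python3 q.py
```

```text
6.95 tau [ 0.362 -0.347 -0.054] F [2.33 0.73 1.21] rot [-180.    0.  137.] w 0.0408 eff6 0.0015703907047281973
```

{"api": "carry_out", "payload": {"jaw": [-0.2, -0.2, -0.2, -0.2, -0.2], "offset": [[0, 0.0005, -5e-05], [0, 0.0005, -0.0001], [0, 0.0005, -0.00015], [0, 0.0005, -0.0002], [0, 0.0005, -0.00025]], "angular": [[0, 0, -0.04], [0, 0, -0.08], [0, 0, -0.12], [0, 0, -0.16], [0, 0, -0.2]]}}

```text
t: 7.45
position: [0.4512, 0.2127, 0.0867]
eef_rot: [-180.0, 0.1, 125.4]
force: [2.0, -0.1, 1.3]
width: 0.0413
gripper_force: 15.0
```

```bash
python3 q.py
```

```text
7.45 tau [ 0.043 -0.372  0.072] F [ 1.98 -0.09  1.32] rot [-1.800e+02  1.000e-01  1.254e+02] w 0.0413 eff6 -0.48277102410793304
```

{"api": "carry_out", "payload": {"jaw": [-0.2, -0.2, -0.2, -0.2, -0.2], "offset": [[0, 0, -5e-05], [0, 0, -0.0001], [0, 0, -0.00015], [0, 0, -0.0002], [0, 0, -0.00025]], "angular": [[0, 0, -0.04], [0, 0, -0.08], [0, 0, -0.12], [0, 0, -0.16], [0, 0, -0.2]]}}

```text
t: 7.95
position: [0.4513, 0.2127, 0.0865]
eef_rot: [180.0, 0.1, 113.9]
force: [1.2, 0.2, 1.5]
width: 0.0412
gripper_force: 15.0
```

```bash
python3 q.py
```

```text
7.95 tau [ 0.004 -0.415  0.093] F [1.19 0.25 1.48] rot [1.800e+02 1.000e-01 1.139e+02] w 0.0412 eff6 -0.4210939910262823
```

{"api": "carry_out", "payload": {"jaw": [-0.2, -0.2, -0.2, -0.2, -0.2], "offset": [[0, 0, -5e-05], [0, 0, -0.0001], [0, 0, -0.00015], [0, 0, -0.0002], [0, 0, -0.00025]], "angular": [[0, 0, -0.04], [0, 0, -0.08], [0, 0, -0.12], [0, 0, -0.16], [0, 0, -0.2]]}}

```text
t: 8.45
position: [0.4514, 0.2127, 0.0863]
eef_rot: [180.0, 0.1, 102.5]
force: [3.0, -0.1, 0.9]
width: 0.0413
gripper_force: 15.0
```

```bash
python3 q.py
```

```text
8.45 tau [ 0.007 -0.511  0.207] F [ 2.97 -0.05  0.91] rot [1.800e+02 1.000e-01 1.025e+02] w 0.0413 eff6 -0.27806720696389675
```

{"api": "carry_out", "payload": {"jaw": [-0.2, -0.2, -0.2, -0.2, -0.2], "offset": [[0.0005, 0, 0], [0.0005, 0, 0], [0.0005, 0, 0], [0.0005, 0, 0], [0.0005, 0, -5e-05]], "angular": [[0, 0, -0.01], [0, 0, -0.02], [0, 0, -0.03], [0, 0, -0.04], [0, 0, -0.05]]}}

```text
t: 8.95
position: [0.4514, 0.2129, 0.0863]
eef_rot: [-180.0, 0.1, 99.6]
force: [-0.1, -4.1, 5.2]
width: 0.0413
gripper_force: 15.0
```

```bash
python3 q.py
```

```text
8.95 tau [-0.811 -0.01   0.238] F [-0.11 -4.13  5.21] rot [-1.80e+02  1.00e-01  9.96e+01] w 0.0413 eff6 0.16355923376977444
```

```bash
python3 s.py
```

```text
9.1 tau [0.238 0.266 0.22  0.241] 0.241 F [-0.4  -6.01  4.81] z [0.4514 0.2129 0.0863] rot [-1.80e+02  1.00e-01  9.96e+01] w 0.0413 j6 11.8
pointer 343.5194174757282 263.5533980582524 206
```

Torque has risen to 0.24 N m and holds there, against about 0.07 N m while turning free. The knob has not slipped in the grip. That puts the foot load at roughly 9–17 N, so I release.

{"api": "carry_out", "payload": {"jaw": [0.2, 0.5, 1, 1, 1], "offset": [[0, 0, 0], [0, 0, 0], [0, 0, 0], [0, 0, 0], [0, 0, 0]], "angular": [[0, 0, 0], [0, 0, 0], [0, 0, 0], [0, 0, 0], [0, 0, 0]]}}

```text
t: 9.65
position: [0.4512, 0.2136, 0.0858]
eef_rot: [-180.0, -0.0, 99.7]
force: [0.1, -0.6, 0.9]
width: 0.0781
gripper_force: 0.0
```

{"api": "carry_out", "payload": {"jaw": [1, 1, 1, 1, 1], "offset": [[0, 0, 0], [0, 0, 0.02], [0, 0, 0.05], [0, 0, 0.08], [0, 0, 0.1]], "angular": [[0, 0, 0], [0, 0, 0], [0, 0, 0], [0, 0, 0], [0, 0, 0]]}}

```text
t: 10.15
position: [0.4518, 0.2137, 0.1886]
eef_rot: [179.9, -0.0, 99.6]
force: [0.4, 0.3, -0.4]
width: 0.0878
gripper_force: 0.0
```

```bash
python3 q.py
python3 - <<'E'
from h import *
a=load('scene');a2=eyes.camera('scene');cv2.imwrite('pics/e.png',cv2.resize(a2['frame'][155:265,215:345,::-1],None,fx=4,fy=4))
E
```

```text
10.15 tau [-0.049  0.008 -0.005] F [ 0.35  0.34 -0.45] rot [179.9  -0.   99.6] w 0.0878 eff6 -0.0014568655751645565
```

View pics/e.png

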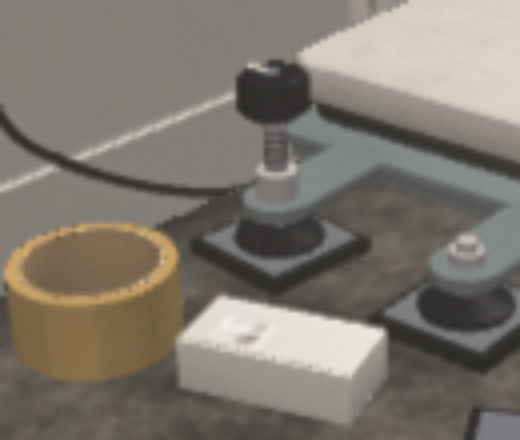

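The knob is lower (crop pixel 273,92), the foot sits on its pad, the tape roll and carton have not moved, and the gripper is clear.

```bash
python3 -c "
from workcell import job_done;print(job_done())"
```

```text
the job is handed in; nothing more can be done
None
```

I turned the knob clockwise about 2.6 rad until the foot bore on its pad at an estimated 9–17 N (inferred from the torque rise, not measured directly), then let go and handed the job in at about 10 s with the tape roll and carton unmoved; the hand-in returned no verdict.

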